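Seal the jar and show its gauge in the swivel mirror

TASK

Pick up the round glass jar, set it upright in the cup-shaped pad on top of the jar sealer and, still gripping it, press it down until the sprung pad is fully depressed for a moment; then let it rise and let go, leaving the jar standing in the pad. Next grip the bar on top of the swivel mirror and turn the mirror until the small counter camera on the same foot sees the dial gauge on the sealer's side in the middle of the mirror, and finish while still gripping and holding the mirror at that angle, because it is sprung and swings back when let go. Leave the other things on the counter where they are.

Things in the scene. Friction and masses are not known exactly. Their poses are not given: they have to be found in the camera images.
- jar: round glass jar with a paper band and a steel screw lid, 56 mm in diameter, 100 mm tall, 0.2 to 0.42 kg; origin at the centre of its underside, z up. It stands upright in one of three places, which it shares at random with the tin and the canister; take it by the glass or its band, about 65 mm above its underside
- sealer: jar sealer, fixed to the counter: white box 130 mm (its x) by 150 mm (its y), 100 mm tall, with the black cup-shaped pad in the middle of its top and the dial gauge on its -y side; origin at the centre of its underside
- pad_floor (a point): centre of the inner floor of the sealer's pad, 118 mm above the counter when the pad is up; the pad is a black cup of 70 mm inner and 80 mm outer diameter whose rim stands 8 mm above this floor. z up. It moves with the pad
- pad (a joint): how far the sprung pad is pressed down, m: 0 up, 0.012 fully down against its stop. It takes about 5 N to start and 12 N to press fully; the spring carries the jar when it is let go
- gauge (a point): centre of the face of the round dial gauge (54 mm in diameter, white face, steel rim) that stands 20 mm out from the middle of the sealer's -y side, 95 mm from the sealer's centre and 60 mm above the counter; axes as the sealer's, so the gauge faces along -y
- viewer: fixed aluminium foot, 14 mm high, that carries the swivel mirror (on a disc of 90 mm) and the small black counter camera; origin on the counter under the mirror's pivot; its x axis points from the pivot to the camera, whose box of 50 mm ends 220 mm from the pivot, 88 mm high
- lens (a point): front of the camera's lens, 157 mm from the pivot along the viewer's x axis, 60 mm above the counter; the camera looks level, straight at the mirror's centre
- mirror: swivel mirror, 68 mm wide, 60 mm high, centre 60 mm above the counter, frame top 93 mm; origin on the counter on its upright pivot axis, x axis = the way the reflecting face looks (level), y along its width. At rest it faces the camera (x along the viewer's x); it turns up to 1.3 rad either way against a weak spring (0.08 N m per rad) that swings it back when let go
- mirror_grip (a point): centre of the black grip bar on top of the mirror, on the pivot axis, 128 mm above the counter; the bar is 12 mm thick along the mirror's x, 44 mm long along its y and 36 mm high (110 to 146 mm above the counter). Turning it turns the mirror
- sightline: no solid thing: the camera's line of sight after the mirror. Origin on the pivot 60 mm above the counter; its x axis is the direction in which the camera looks once reflected. It follows the law of reflection: measured from the viewer's x axis it stands at twice the mirror's angle. The gauge is in the middle of the mirror when this x axis passes through it
- tin: bystander: squat steel tin, 68 mm in diameter, 58 mm tall; origin at the centre of its underside
- canister: bystander: square white canister with a wooden lid, 53 mm wide, 94 mm tall; origin at the centre of its underside
- mug: bystander: white mug, 80 mm in diameter, 90 mm tall; origin at the centre of its underside
- mill: bystander: dark wooden pepper mill, 56 mm in diameter, 150 mm tall; origin at the centre of its underside
- shaker: bystander: small steel shaker, 42 mm in diameter, 66 mm tall; origin at the centre of its underside
- bowl: bystander: white bowl, 130 mm in diameter, 50 mm tall; origin at the centre of its underside
- spoon: bystander: wooden spoon, 240 mm long, lying beyond the swivel mirror on the right; origin under its middle

How it is judged:
By the outcome, as a careful person would: the job done as asked, in the order asked, and still so for the second after the job is handed in, while the arm keeps its last pose, push and grip.
It also fails if it takes over 53 s, if anything falls off the work surface, if the arm or the gripper's body presses on something with over 40 N, if the wrist force passes 120 N, or if a joint passes its speed limit or range.

ROBOT

A 7-joint arm with a two-finger parallel gripper is mounted at the origin on the work surface. World frame = base frame: x ahead of the robot, y to its left, z up, the work surface at z = 0. Lengths are in m, angles in rad, forces in N, time in s.
With the tool pointing down it reaches from about 0.4 to 0.85 m from the base axis. Payload 10.4 kg.
Tool frame: the origin (TCP) lies between the finger pads; the fingertips stand 11 mm ahead of it and the grasp point (between the pads) lies 8 mm behind it (r.tcp_to_tips is the distance from the TCP to the fingertips, in m); z points along the fingers, y is the line along which they close (so a half turn about z gives the same grasp; the last joint's range is limited). The gripper opens to 87 mm and grips with 3 to 60 N. Pads are 19 mm wide; open, the fingers measure 117 mm over their backs; the gripper's body (75 mm by 190 mm) begins 51 mm behind the grasp point.
Start: joints at [-1.128, 0.332, -0.065, 1.46, 0.022, 1.35, -0.088], TCP at [0.281, 0.558, 0.234] pointing down, gripper open.
Joint ranges: [-2.6, 2.6], [-0.5, 2.12], [-1.47, 1.34], [0.16, 2.42], [-1.27, 4.41], [0.06, 2.06], [-2.6, 2.6]. Speed limits (rad/s): [2.22, 2.22, 2.79, 2.79, 3.14, 3.14, 3.14].

INTERFACE

Orientations are given as a unit quaternion [x, y, z, w].
In Python, from bench import r gives the robot as it stands. The module is installed in compiled form; this text tells all that it offers.
- The arm moves only by the shell command python3 -m crank 'ROWS' [FORCE]. ROWS is JSON, a list of rows, each an object of numbers: "claw": the closure, from -1 (fully open) to 1 (shut); "dx", "dy", "dz": the shift along the tool's x, y, z each as a share of 3 cm, from -1 to 1; "ax", "ay", "az": the turn, a rotation vector about the tool's x, y, z each as a share of 6 degrees, from -1 to 1. A call has 1 to 8 rows; each row shifts and turns the commanded pose from where the row before left it, along the tool's axes as they then stand; what a row does not reach is not made up. A row lasts 1/12 s, in which the tool goes at most 41.7 mm and 7.16 degrees, less where a joint would pass 70% of its speed; a pose out of reach is approached as far as the arm can. A call with a number of a shift or a turn outside -1 to 1 is refused whole. A call with a gripper value outside its range is refused whole. The fingers move at their own pace and stop on an object; FORCE is the grip in N (left out, the last holds). Time passes only in rows, so rows that do not move let the fingers close. It gives the time, the measured TCP pose, the force, the opening and the grip force at its end, in the units of the state.
- r.read_state(): the state, without advancing time (a new reading comes with each control period).
- r.camera(name): name is "scene" or "side" or "wrist"; returns a dict with "color" (400x640x3 uint8, red, green, blue), "mtx" (3x3 intrinsics, pixels), "R" (3x3) and "t" (3): a world point X has camera coordinates R X + t; the wrist camera has in their place "hand_eye" (4x4, takes a point from camera to tool coordinates, whose origin is the TCP and whose axes are the flange's). Camera axes: x right, y down, z forward; pixel columns grow to the right and rows downward; lengths in m; the calibration is good to about 2 mm. A picture is of the moment at which its call begins: read the wrist's pose just before it. There is no depth.
- r.close_job(): hands the job in; it is judged then, once.
The state is a dict: "time": time; "joint_positions": joint angles; "joint_vel": joint speeds; "joint_torque": joint torques, N m; "ee_pos": TCP position; "eef_rot": TCP orientation; "ft_force": force on the tool from outside, world axes, zero at the start; "torque": the same for the moment, N m; "width": finger opening in m; "grip_force": force on a finger pad.
Only numpy, scipy, OpenCV 4.12 (cv2) and the standard library are available. Lean on these libraries where they do the work, as an engineer would, in place of code of your own. Each camera call takes 0.05 s, during which the arm holds its last target. There are 200 camera calls.

## Working session

There is one attempt and no reset: what is moved stays moved. The work goes in short steps, Python scripts to look and compute and a shell command to move; the robot and the scene stay as the last step left them, time stands still between calls to the robot, and variables do not carry over. Pictures are saved under pics/ and viewed, at most 13 in all, crops included, and the job is handed in when it is done.

```bash
mkdir -p pics; cat > h.py <<'E'
import numpy as np,cv2
from bench import r
from scipy.spatial.transform import Rotation as Ro
def cam(n):
    s=r.read_state(); c=r.camera(n)
    M=np.array(c['mtx'])
    if n=='wrist':
        T=np.eye(4);T[:3,:3]=Ro.from_quat(s['eef_rot']).as_matrix();T[:3,3]=s['ee_pos']
        W=T@np.array(c['hand_eye']); R=W[:3,:3].T; t=-R@W[:3,3]
    else: R=np.array(c['R']);t=np.array(c['t'])
    return np.array(c['color']),M,R,t
def ray(M,R,t,u,v):
    d=R.T@np.linalg.inv(M)@np.array([u,v,1.]); return -R.T@t,d/np.linalg.norm(d)
def onz(M,R,t,u,v,z):
    o,d=ray(M,R,t,u,v); return o+d*(z-o[2])/d[2]
def proj(M,R,t,X):
    p=M@(R@np.array(X)+t); return p[:2]/p[2]
def save(n,im): cv2.imwrite(f'pics/{n}.png',cv2.cvtColor(im,cv2.COLOR_RGB2BGR))
E
python3 - <<'E'
from h import *
import pickle
d={}
for n in('scene','side','wrist'):
    d[n]=cam(n); save(n+'0',d[n][0]); print(n,(-d[n][2].T@d[n][3]).round(3))
pickle.dump(d,open('d0.pkl','wb'))
s=r.read_state();print(s)
E
```

```text
scene [1.008 0.541 0.933]
side [ 0.211 -0.673  0.876]
wrist [0.212 0.594 0.385]
{'time': 0.15, 'joint_positions': array([-1.12762888,  0.33272455, -0.06472045,  1.46070573,  0.02163563,
        1.34988728, -0.08849466]), 'joint_vel': array([ 0.00072611, -0.00169622, -0.00038953, -0.00427115, -0.00020666,
       -0.00142919, -0.00015249]), 'joint_torque': array([ 9.10972958e-04, -6.23640847e+01,  2.47146474e-02, -3.90140462e+01,
       -6.12814282e-02,  3.74714343e-02,  9.29277076e-05]), 'ee_pos': array([0.28057495, 0.5581931 , 0.23295847]), 'eef_rot': array([ 2.30760728e-01,  9.73010392e-01, -5.07194636e-04, -8.42835528e-05]), 'ft_force': array([ 0.78517402,  1.0074949 , -0.69720699]), 'torque': array([ 0.01911429, -0.02795778, -0.00957567]), 'grip_force': 0.0, 'width': 0.08695626705198692}
```

View pics/scene0.png

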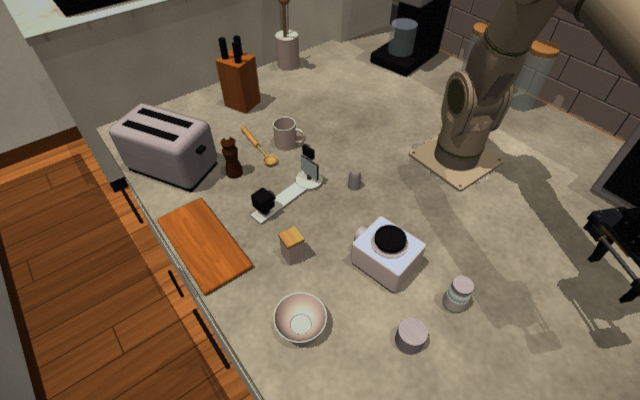

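View pics/side0.png

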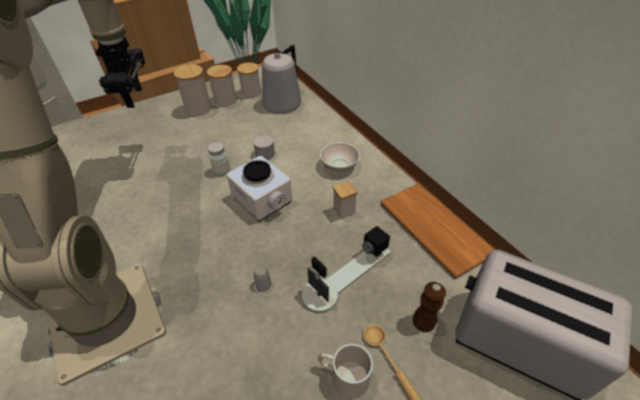

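The scene view shows the jar at (459,293), tin (412,335), canister (291,246), sealer pad (390,240), grip bar (308,152) and camera box (263,200). In the side view the jar lid is at (216,147), pad (258,172), gauge (277,199), grip bar (318,267) and camera (376,240). Next I'll refine these with masks and triangulate.

```bash
python3 - <<'E'
from h import *
import pickle
d=pickle.load(open('d0.pkl','rb'))
def dark(n,u,v,h,th=45):
    im=d[n][0]; g=im.max(2); m=np.zeros(g.shape,np.uint8); m[v-h:v+h,u-h:u+h]=(g[v-h:v+h,u-h:u+h]<th)
    k,l,st,c=cv2.connectedComponentsWithStats(m); i=1+np.argmax(st[1:,4]); return c[i],st[i]
def tri(a,b):
    o1,d1=ray(*d['scene'][1:],*a);o2,d2=ray(*d['side'][1:],*b)
    s=np.linalg.lstsq(np.c_[d1,-d2],o2-o1,rcond=None)[0]
    p,q=o1+d1*s[0],o2+d2*s[1]; return ((p+q)/2).round(4),np.linalg.norm(p-q).round(4)
for nm,a,b,z in(('pad',(390,240,25),(258,172,20),.12),('bar',(308,152,9),(318,267,9),.128),('cam',(263,201,16),(376,240,16),.06)):
    A,sa=dark('scene',*a);B,sb=dark('side',*b)
    print(nm,A.round(1),sa,B.round(1),sb,tri(A,B),onz(*d['scene'][1:],*A,z).round(3),onz(*d['side'][1:],*B,z).round(3))
print('lid',tri((461,284),(216,147)),onz(*d['scene'][1:],461,284,.1),onz(*d['side'][1:],216,147,.1))
print('tin',onz(*d['scene'][1:],412,328,.058),'can',tri((291,237),(345,188)),'shaker',onz(*d['scene'][1:],356,174,.066))
def crop(n,u0,v0,w,h,f): return cv2.resize(d[n][0][v0:v0+h,u0:u0+w],None,fx=f,fy=f,interpolation=cv2.INTER_CUBIC)
a=crop('scene',240,135,130,100,3);b=crop('scene',345,210,130,100,3);c=crop('side',290,220,130,100,3);e=crop('side',200,130,130,100,3)
save('crops',np.vstack([np.hstack([a,b]),np.hstack([c,e])]))
E
```

```text
pad [389.9 238.9] [375 225  31  28 679] [256.5 171.1] [244 161  26  21 422] (array([0.4961, 0.1684, 0.1158]), np.float64(0.0004)) [0.498 0.17  0.12 ] [0.495 0.164 0.12 ]
bar [307.9 151.7] [302 145  12  15 114] [318.5 266.9] [312 258  14  18 151] (array([ 0.4709, -0.2184,  0.128 ]), np.float64(0.0004)) [ 0.471 -0.218  0.128] [ 0.471 -0.219  0.128]
cam [262.9 200.6] [251 188  24  27 422] [377.  240.4] [365 227  24  29 435] (array([ 0.6642, -0.1866,  0.0621]), np.float64(0.0045)) [ 0.662 -0.187  0.06 ] [ 0.667 -0.186  0.06 ]
lid (array([0.4436, 0.3591, 0.0984]), np.float64(0.0011)) [0.44528427 0.3592363  0.1       ] [0.44280183 0.35754069 0.1       ]
tin [0.59791135 0.35746539 0.058     ] can (array([ 0.6856, -0.005 ,  0.0927]), np.float64(0.0027)) shaker [ 0.37261853 -0.1002537   0.066     ]
```

View pics/crops.png

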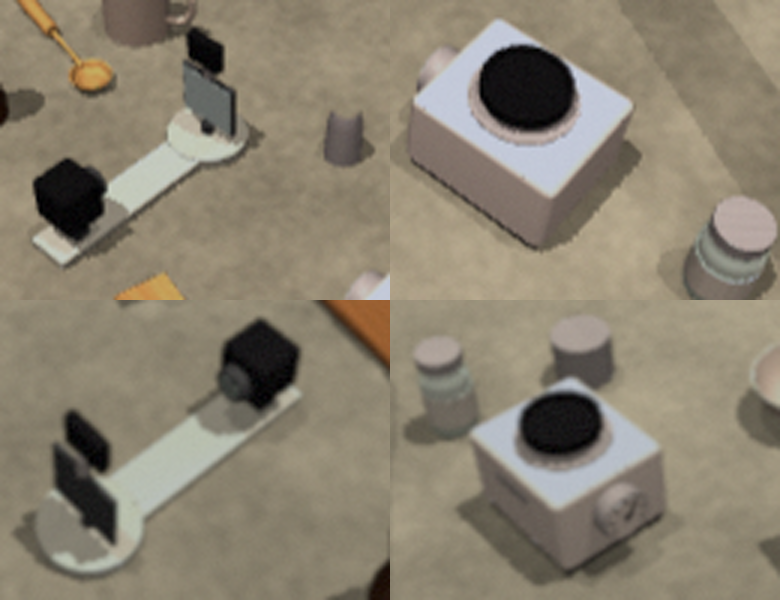

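The crops show the gauge at about (277,200) in the side view. The sealer's top corners in the scene view are (381,216), (426,244), (397,274) and (353,243), and the lid centre is (462.7,285).

```bash
python3 - <<'E'
from h import *
import pickle
d=pickle.load(open('d0.pkl','rb'));S=d['scene'][1:];D=d['side'][1:]
c=np.array([onz(*S,u,v,.1) for u,v in((381.3,216),(426,244.3),(396.7,274),(353.3,243.3))])
print(c.round(3),c.mean(0).round(3),np.linalg.norm(np.roll(c,-1,0)-c,axis=1).round(3))
s=np.array([onz(*D,200+(u-390)/3,130+(v-300)/3,.1) for u,v in((570,378),(662,450),(567,506),(473,438))]);print(s.round(3),s.mean(0).round(3))
g=onz(*D,276.7,200,.06);p=np.array([.4709,-.2184]);print('gauge',g.round(3))
for cc in(c.mean(0),s.mean(0),np.array([.4965,.167,0])): print('yaw of -y',np.degrees(np.arctan2(*(g-cc)[1::-1])), np.linalg.norm((g-cc)[:2]))
v=np.array([.6642,-.1866])-p; print('viewer ang',np.degrees(np.arctan2(v[1],v[0])),np.linalg.norm(v),'gauge ang',np.degrees(np.arctan2(*(g[:2]-p)[::-1])))
# viewer foot disc/strip ends
print(onz(*S,240+50/3,135+250/3,.014),onz(*S,462.7,285,.1),onz(*D,216,147.3,.1))
st=r.read_state();R=Ro.from_quat(st['eef_rot']).as_matrix()
print('to jar, tool axes mm',1e3*R.T@(np.array([.444,.358,.234])-st['ee_pos']))
E
```

```text
[[0.45  0.091 0.1  ]
 [0.425 0.23  0.1  ]
 [0.547 0.248 0.1  ]
 [0.571 0.115 0.1  ]] [0.498 0.171 0.1  ] [0.141 0.124 0.135 0.123]
[[0.541 0.243 0.1  ]
 [0.569 0.098 0.1  ]
 [0.459 0.078 0.1  ]
 [0.422 0.211 0.1  ]] [0.498 0.158 0.1  ]
gauge [0.513 0.085 0.06 ]
yaw of -y -80.29758697081175 0.0872303072976544
yaw of -y -78.16856993081166 0.07438914156558293
yaw of -y -78.70023268606863 0.08385632225982653
viewer ang 9.342114723451731 0.19589826441293454 gauge ang 82.1069001321918
[ 0.6965629  -0.17549912  0.014     ] [0.44422754 0.36341013 0.1       ] [0.44224534 0.3561036  0.1       ]
to jar, tool axes mm [-235.91995261 -105.48481528   -0.91678087]
```

```bash
python3 -m crank '[{"claw":-1,"dx":-0.98,"dy":-0.44},{"claw":-1,"dx":-0.98,"dy":-0.44},{"claw":-1,"dx":-0.98,"dy":-0.44},{"claw":-1,"dx":-0.98,"dy":-0.44},{"claw":-1,"dx":-0.98,"dy":-0.44},{"claw":-1,"dx":-0.98,"dy":-0.44},{"claw":-1,"dx":-0.98,"dy":-0.44},{"claw":-1,"dx":-0.98,"dy":-0.44}]' 40
python3 -m crank '[{"claw":-1},{"claw":-1}]'
python3 - <<'E'
from h import *
im,*C=cam('wrist');save('w1',im)
s=r.read_state();print(s['ee_pos'],s['eef_rot']);print(proj(*C,[.444,.359,.1]),proj(*C,[.497,.167,.126]))
E
```

```text
[0.28064747 0.5582158  0.23307639] [ 2.30817235e-01  9.72997035e-01 -4.12103869e-04 -6.64368010e-05]
[229.4786412  387.29709785] [115.35140647 488.58737873]invalid input at $[0]: expected keys claw, dx, dy, dz, ax, ay, az
invalid input at $[0]: expected keys claw, dx, dy, dz, ax, ay, az
```

View pics/w1.png

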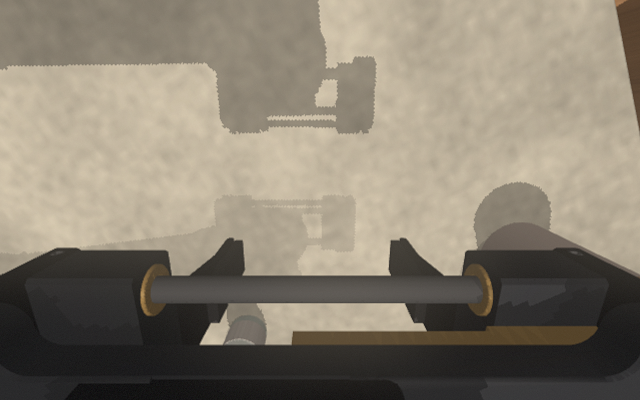

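That call was refused because every key is required, so the arm has not moved. The picture shows the fingers at columns 243 and 390, with the jar partly visible near (245,330).

```bash
python3 -m crank '[{"claw":-1,"dx":-0.98,"dy":-0.44,"dz":0,"ax":0,"ay":0,"az":0},{"claw":-1,"dx":-0.98,"dy":-0.44,"dz":0,"ax":0,"ay":0,"az":0},{"claw":-1,"dx":-0.98,"dy":-0.44,"dz":0,"ax":0,"ay":0,"az":0},{"claw":-1,"dx":-0.98,"dy":-0.44,"dz":0,"ax":0,"ay":0,"az":0},{"claw":-1,"dx":-0.98,"dy":-0.44,"dz":0,"ax":0,"ay":0,"az":0},{"claw":-1,"dx":-0.98,"dy":-0.44,"dz":0,"ax":0,"ay":0,"az":0},{"claw":-1,"dx":-0.5,"dy":-0.44,"dz":0,"ax":0,"ay":0,"az":0},{"claw":-1,"dx":0,"dy":-0.44,"dz":0,"ax":0,"ay":0,"az":0}]' 40
python3 -m crank '[{"claw":-1,"dx":0,"dy":0,"dz":0,"ax":0,"ay":0,"az":0},{"claw":-1,"dx":0,"dy":0,"dz":0,"ax":0,"ay":0,"az":0}]'
python3 - <<'E'
from h import *
im,*C=cam('wrist');save('w2',im)
s=r.read_state();print(s['ee_pos'],s['eef_rot']);print(proj(*C,[.444,.359,.1]),proj(*C,[.497,.167,.126]))
R=Ro.from_quat(s['eef_rot']).as_matrix();print(1e3*R.T@(np.array([.444,.359,.234])-s['ee_pos']))
E
```

```text
time: 0.87
ee_pos: [0.4076, 0.3746, 0.2333]
eef_rot: [0.234, 0.972, -0.0, 0.001]
ft_force: [0.5, -0.2, 0.3]
width: 0.087
grip_force: 0.0
time: 1.03
ee_pos: [0.4041, 0.3782, 0.2337]
eef_rot: [0.231, 0.973, 0.0, -0.0]
ft_force: [0.7, 0.6, -0.0]
width: 0.0869
grip_force: 0.0
[0.4038663  0.37896263 0.23366159] [ 2.30320660e-01  9.73114732e-01  3.25265123e-04 -8.09083425e-05]
[315.59277944 241.67211655] [179.186378   365.67689111]
[-44.82398332   0.14572522  -0.3521003 ]
```

View pics/w2.png

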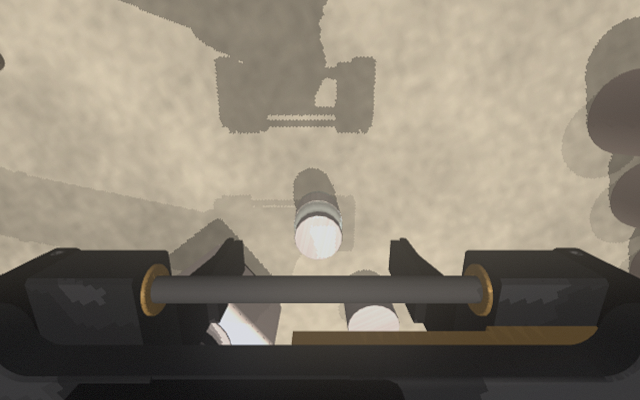

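The lid centre is at (318.5,237), close to the predicted (315.6,241.7).

```bash
python3 - <<'E'
from h import *
im,*C=cam('wrist')
s=r.read_state();R=Ro.from_quat(s['eef_rot']).as_matrix()
sub=im[205:265,285:355]; m=((sub.min(2)>190)).astype(np.uint8)
k,l,st,c=cv2.connectedComponentsWithStats(m);i=1+np.argmax(st[1:,4]);u,v=c[i]+[285,205];print(u,v,st[i])
for q in((u,v),(318.5,237)):
    p=onz(*C,*q,.1);print(p,1e3*R.T@(p-s['ee_pos']))
E
```

```text
317.3335530652604 237.8543177323665 [  10   12   46   43 1517]
[0.44071708 0.36337888 0.1       ] [-40.19157379   2.29296514 133.54780759]
[0.44040944 0.36488284 0.1       ] [-39.2430637    3.49997247 133.54858338]
```

```bash
python3 -m crank '[{"claw":-1,"dx":-0.7,"dy":0.03,"dz":0,"ax":0,"ay":0,"az":0},{"claw":-1,"dx":-0.7,"dy":0.03,"dz":0.3,"ax":0,"ay":0,"az":0},{"claw":-1,"dx":0,"dy":0,"dz":1,"ax":0,"ay":0,"az":0},{"claw":-1,"dx":0,"dy":0,"dz":1,"ax":0,"ay":0,"az":0},{"claw":-1,"dx":0,"dy":0,"dz":1,"ax":0,"ay":0,"az":0},{"claw":-1,"dx":0,"dy":0,"dz":1,"ax":0,"ay":0,"az":0},{"claw":-1,"dx":0,"dy":0,"dz":1,"ax":0,"ay":0,"az":0},{"claw":-1,"dx":0,"dy":0,"dz":0.53,"ax":0,"ay":0,"az":0}]'
python3 -m crank '[{"claw":-1,"dx":0,"dy":0,"dz":0,"ax":0,"ay":0,"az":0},{"claw":-1,"dx":0,"dy":0,"dz":0,"ax":0,"ay":0,"az":0}]'
python3 -m crank '[{"claw":1,"dx":0,"dy":0,"dz":0,"ax":0,"ay":0,"az":0},{"claw":1,"dx":0,"dy":0,"dz":0,"ax":0,"ay":0,"az":0},{"claw":1,"dx":0,"dy":0,"dz":0,"ax":0,"ay":0,"az":0},{"claw":1,"dx":0,"dy":0,"dz":0,"ax":0,"ay":0,"az":0},{"claw":1,"dx":0,"dy":0,"dz":0,"ax":0,"ay":0,"az":0},{"claw":1,"dx":0,"dy":0,"dz":0,"ax":0,"ay":0,"az":0}]' 40
```

```text
time: 1.8
ee_pos: [0.4407, 0.361, 0.0549]
eef_rot: [0.23, 0.973, -0.002, -0.001]
ft_force: [-0.3, -0.3, -0.0]
width: 0.0874
grip_force: 0.0
time: 1.97
ee_pos: [0.442, 0.3615, 0.0582]
eef_rot: [0.23, 0.973, -0.001, -0.001]
ft_force: [0.9, 0.5, 0.3]
width: 0.0871
grip_force: 0.0
time: 2.47
ee_pos: [0.4427, 0.361, 0.059]
eef_rot: [0.231, 0.973, 0.0, 0.0]
ft_force: [0.5, 0.7, 4.4]
width: 0.0549
grip_force: 30.2
```

```bash
python3 -m crank '[{"claw":1,"dx":0,"dy":0,"dz":-0.5,"ax":0,"ay":0,"az":0},{"claw":1,"dx":0,"dy":0,"dz":-0.9,"ax":0,"ay":0,"az":0},{"claw":1,"dx":0,"dy":0,"dz":-0.9,"ax":0,"ay":0,"az":0},{"claw":1,"dx":0,"dy":0,"dz":-0.9,"ax":0,"ay":0,"az":0},{"claw":1,"dx":0,"dy":0,"dz":-0.9,"ax":0,"ay":0,"az":0},{"claw":1,"dx":0,"dy":0,"dz":-0.9,"ax":0,"ay":0,"az":0}]'
python3 -m crank '[{"claw":1,"dx":-0.56,"dy":-0.62,"dz":0,"ax":0,"ay":0,"az":0},{"claw":1,"dx":-0.56,"dy":-0.62,"dz":0,"ax":0,"ay":0,"az":0},{"claw":1,"dx":-0.56,"dy":-0.62,"dz":0,"ax":0,"ay":0,"az":0},{"claw":1,"dx":-0.56,"dy":-0.62,"dz":0,"ax":0,"ay":0,"az":0},{"claw":1,"dx":-0.56,"dy":-0.62,"dz":0,"ax":0,"ay":0,"az":0},{"claw":1,"dx":-0.56,"dy":-0.62,"dz":0,"ax":0,"ay":0,"az":0},{"claw":1,"dx":-0.56,"dy":-0.62,"dz":0,"ax":0,"ay":0,"az":0},{"claw":1,"dx":-0.56,"dy":-0.62,"dz":0,"ax":0,"ay":0,"az":0}]'
python3 -m crank '[{"claw":1,"dx":0,"dy":0,"dz":0,"ax":0,"ay":0,"az":0},{"claw":1,"dx":0,"dy":0,"dz":0,"ax":0,"ay":0,"az":0}]'
python3 - <<'E'
from h import *
o=[]
s=r.read_state();e=s['ee_pos'];print(e,s['eef_rot'])
for n,u0,v0 in(('scene',325,165),('side',195,95)):
    im,*C=cam(n); cr=im[v0:v0+130,u0:u0+130]; 
    print(n,[proj(*C,[.4965,.168,z]).round(1) for z in(.118,.126)],'jarbottom',proj(*C,[e[0],e[1],e[2]-.059]).round(1))
    o.append(cv2.resize(cr,None,fx=3,fy=3,interpolation=cv2.INTER_CUBIC))
save('p3',np.hstack(o))
E
```

```text
time: 2.97
ee_pos: [0.4423, 0.3605, 0.2097]
eef_rot: [0.231, 0.973, -0.0, -0.0]
ft_force: [0.6, 0.3, -1.9]
width: 0.0549
grip_force: 40.0
time: 3.63
ee_pos: [0.4957, 0.1662, 0.2084]
eef_rot: [0.231, 0.973, -0.0, -0.0]
ft_force: [0.4, 0.3, -2.1]
width: 0.0546
grip_force: 40.0
time: 3.8
ee_pos: [0.496, 0.166, 0.2085]
eef_rot: [0.232, 0.973, -0.0, -0.0]
ft_force: [0.6, 0.7, -2.0]
width: 0.055
grip_force: 40.0
[0.49602211 0.16598255 0.20850536] [ 2.32292109e-01  9.72646049e-01 -1.21204481e-04 -1.57996999e-04]
scene [array([389.7, 238.3]), array([390.2, 236.4])] jarbottom [391.  230.1]
side [array([256.5, 170.5]), array([256.2, 168.4])] jarbottom [255.2 162.5]
```

View pics/p3.png

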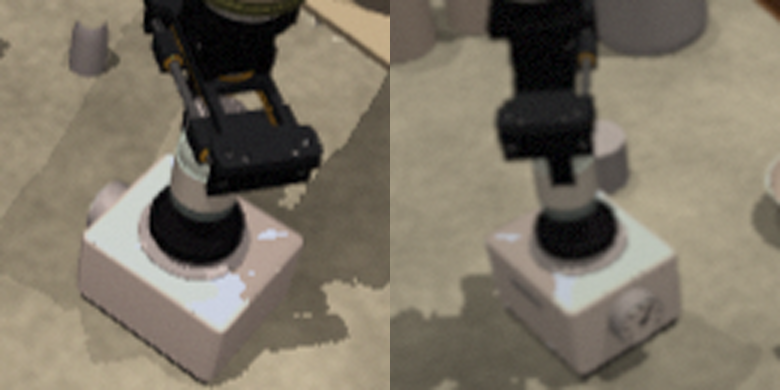

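The jar is above the pad in both views. In the side view it looks a few pixels left of the pad's middle, so I'll take an enlarged crop to check.

```bash
python3 - <<'E'
from h import *
o=[]
s=r.read_state();e=s['ee_pos']
for n,u0,v0 in(('scene',365,200),('side',232,136)):
    im,*C=cam(n); cr=im[v0:v0+50,u0:u0+50]; b=cv2.resize(cr,None,fx=8,fy=8,interpolation=cv2.INTER_NEAREST)
    b=np.clip(b.astype(float)*1.5,0,255).astype(np.uint8)
    for ctr,rad,z,col in((e,.028,e[2]-.059,(255,0,0)),([.4965,.168],.04,.126,(0,255,0))):
        a=np.linspace(0,6.28,60); P=np.array([(proj(*C,[ctr[0]+rad*np.cos(t),ctr[1]+rad*np.sin(t),z])-[u0,v0]+.5)*8 for t in a])
        cv2.polylines(b,[P.astype(np.int32)],True,col,1)
    o.append(b)
save('p4',np.hstack(o))
E
```

```text
(no output)
```

View pics/p4.png

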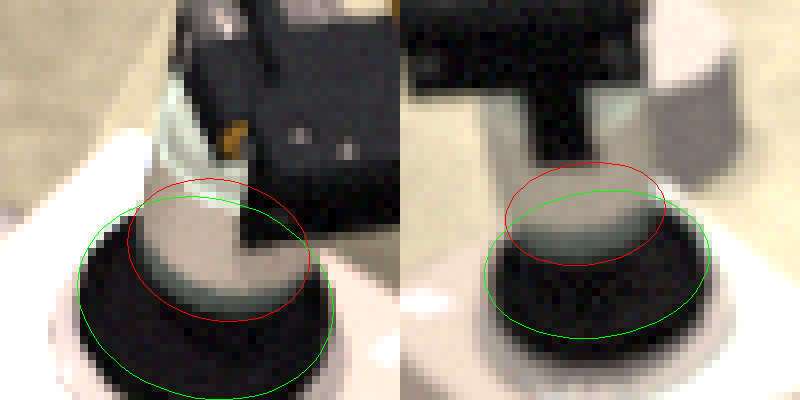

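```bash
python3 -m crank '[{"claw":1,"dx":-0.1,"dy":0.12,"dz":0,"ax":0,"ay":0,"az":0},{"claw":1,"dx":0,"dy":0,"dz":0.4,"ax":0,"ay":0,"az":0},{"claw":1,"dx":0,"dy":0,"dz":0.4,"ax":0,"ay":0,"az":0},{"claw":1,"dx":0,"dy":0,"dz":0,"ax":0,"ay":0,"az":0},{"claw":1,"dx":0,"dy":0,"dz":0,"ax":0,"ay":0,"az":0}]' 50
python3 -m crank '[{"claw":1,"dx":0,"dy":0,"dz":0.15,"ax":0,"ay":0,"az":0},{"claw":1,"dx":0,"dy":0,"dz":0,"ax":0,"ay":0,"az":0}]'
python3 -m crank '[{"claw":1,"dx":0,"dy":0,"dz":0.1,"ax":0,"ay":0,"az":0},{"claw":1,"dx":0,"dy":0,"dz":0,"ax":0,"ay":0,"az":0}]'
```

```text
time: 4.42
ee_pos: [0.4993, 0.1692, 0.1832]
eef_rot: [0.231, 0.973, -0.001, -0.001]
ft_force: [0.8, -1.0, -1.4]
width: 0.0547
grip_force: 50.0
time: 4.58
ee_pos: [0.5, 0.1694, 0.1796]
eef_rot: [0.231, 0.973, -0.0, -0.0]
ft_force: [0.1, -0.3, -2.4]
width: 0.0549
grip_force: 50.0
time: 4.75
ee_pos: [0.5004, 0.1695, 0.1772]
eef_rot: [0.231, 0.973, 0.0, 0.0]
ft_force: [-0.4, 0.6, -1.7]
width: 0.0546
grip_force: 50.0
```

```bash
python3 -m crank '[{"claw":1,"dx":0,"dy":0,"dz":0.1,"ax":0,"ay":0,"az":0},{"claw":1,"dx":0,"dy":0,"dz":0,"ax":0,"ay":0,"az":0}]'
python3 -m crank '[{"claw":1,"dx":0,"dy":0,"dz":0.15,"ax":0,"ay":0,"az":0},{"claw":1,"dx":0,"dy":0,"dz":0,"ax":0,"ay":0,"az":0}]'
python3 -m crank '[{"claw":1,"dx":0,"dy":0,"dz":0.1,"ax":0,"ay":0,"az":0},{"claw":1,"dx":0,"dy":0,"dz":0,"ax":0,"ay":0,"az":0}]'
```

```text
time: 4.92
ee_pos: [0.5005, 0.1695, 0.1744]
eef_rot: [0.231, 0.973, 0.0, 0.0]
ft_force: [-0.4, -0.4, 2.8]
width: 0.055
grip_force: 50.0
time: 5.08
ee_pos: [0.5006, 0.1696, 0.1699]
eef_rot: [0.231, 0.973, 0.0, 0.001]
ft_force: [-0.3, -1.8, 5.9]
width: 0.0549
grip_force: 50.0
time: 5.25
ee_pos: [0.5007, 0.1696, 0.1673]
eef_rot: [0.231, 0.973, 0.0, 0.001]
ft_force: [-0.8, -0.9, 7.2]
width: 0.0548
grip_force: 50.0
```

```bash
python3 -m crank '[{"claw":1,"dx":0,"dy":0,"dz":0.1,"ax":0,"ay":0,"az":0},{"claw":1,"dx":0,"dy":0,"dz":0,"ax":0,"ay":0,"az":0}]'
python3 -m crank '[{"claw":1,"dx":0,"dy":0,"dz":0.1,"ax":0,"ay":0,"az":0},{"claw":1,"dx":0,"dy":0,"dz":0,"ax":0,"ay":0,"az":0},{"claw":1,"dx":0,"dy":0,"dz":0,"ax":0,"ay":0,"az":0}]'
```

```text
time: 5.42
ee_pos: [0.5007, 0.1696, 0.165]
eef_rot: [0.231, 0.973, 0.001, 0.001]
ft_force: [-3.5, -0.3, 9.8]
width: 0.0544
grip_force: 50.0
time: 5.67
ee_pos: [0.5015, 0.1697, 0.1646]
eef_rot: [0.231, 0.973, 0.001, 0.001]
ft_force: [-10.1, -4.7, 33.0]
width: 0.0545
grip_force: 50.1
```

```bash
python3 -m crank '[{"claw":1,"dx":0,"dy":0,"dz":0,"ax":0,"ay":0,"az":0},{"claw":1,"dx":0,"dy":0,"dz":0,"ax":0,"ay":0,"az":0},{"claw":1,"dx":0,"dy":0,"dz":0,"ax":0,"ay":0,"az":0},{"claw":1,"dx":0,"dy":0,"dz":-0.1,"ax":0,"ay":0,"az":0},{"claw":1,"dx":0,"dy":0,"dz":-0.1,"ax":0,"ay":0,"az":0},{"claw":1,"dx":0,"dy":0,"dz":-0.1,"ax":0,"ay":0,"az":0},{"claw":1,"dx":0,"dy":0,"dz":-0.1,"ax":0,"ay":0,"az":0},{"claw":1,"dx":0,"dy":0,"dz":0,"ax":0,"ay":0,"az":0}]'
python3 -m crank '[{"claw":1,"dx":0,"dy":0,"dz":0,"ax":0,"ay":0,"az":0}]'
```

```text
time: 6.33
ee_pos: [0.5009, 0.1698, 0.1739]
eef_rot: [0.231, 0.973, 0.001, 0.001]
ft_force: [0.1, 2.1, 3.8]
width: 0.0546
grip_force: 50.0
time: 6.42
ee_pos: [0.5008, 0.1698, 0.1733]
eef_rot: [0.231, 0.973, 0.001, 0.001]
ft_force: [2.8, 1.0, 2.5]
width: 0.0546
grip_force: 50.0
```

```bash
python3 -m crank '[{"claw":1,"dx":0,"dy":0,"dz":-0.07,"ax":0,"ay":0,"az":0},{"claw":1,"dx":0,"dy":0,"dz":0,"ax":0,"ay":0,"az":0},{"claw":0.2,"dx":0,"dy":0,"dz":0,"ax":0,"ay":0,"az":0},{"claw":0,"dx":0,"dy":0,"dz":0,"ax":0,"ay":0,"az":0},{"claw":-0.5,"dx":0,"dy":0,"dz":0,"ax":0,"ay":0,"az":0},{"claw":-1,"dx":0,"dy":0,"dz":0,"ax":0,"ay":0,"az":0},{"claw":-1,"dx":0,"dy":0,"dz":0,"ax":0,"ay":0,"az":0},{"claw":-1,"dx":0,"dy":0,"dz":0,"ax":0,"ay":0,"az":0}]'
python3 -m crank '[{"claw":-1,"dx":0,"dy":0,"dz":0,"ax":0,"ay":0,"az":0},{"claw":-1,"dx":0,"dy":0,"dz":-0.5,"ax":0,"ay":0,"az":0},{"claw":-1,"dx":0,"dy":0,"dz":-0.8,"ax":0,"ay":0,"az":0},{"claw":-1,"dx":0,"dy":0,"dz":-0.9,"ax":0,"ay":0,"az":0},{"claw":-1,"dx":0,"dy":0,"dz":-0.9,"ax":0,"ay":0,"az":0},{"claw":-1,"dx":0,"dy":0,"dz":-0.5,"ax":0,"ay":0,"az":0},{"claw":-1,"dx":0,"dy":0,"dz":0,"ax":0,"ay":0,"az":0}]'
python3 - <<'E'
from h import *
p=np.array([.471,-.2185]);s=r.read_state();R=Ro.from_quat(s['eef_rot']).as_matrix()
print(s['ee_pos'],s['joint_positions'].round(2),'tool y ang',np.degrees(np.arctan2(R[1,1],R[0,1])))
o=[]
for n,u0,v0 in(('scene',345,180),('side',215,100)):
    im,*C=cam(n); o.append(cv2.resize(im[v0:v0+100,u0:u0+100],None,fx=4,fy=4))
save('p5',np.hstack(o))
E
```

```text
time: 7.08
ee_pos: [0.4996, 0.1691, 0.1741]
eef_rot: [0.231, 0.973, -0.001, -0.001]
ft_force: [0.3, 1.1, 0.5]
width: 0.0739
grip_force: 0.0
time: 7.67
ee_pos: [0.5014, 0.1698, 0.2864]
eef_rot: [0.231, 0.973, 0.002, 0.002]
ft_force: [0.4, 0.2, 0.6]
width: 0.0868
grip_force: 0.0
[0.50138597 0.16979073 0.28635471] [-0.61  0.09  0.21  1.65 -0.02  1.41  0.71] tool y ang 63.30297046110394
```

View pics/p5.png

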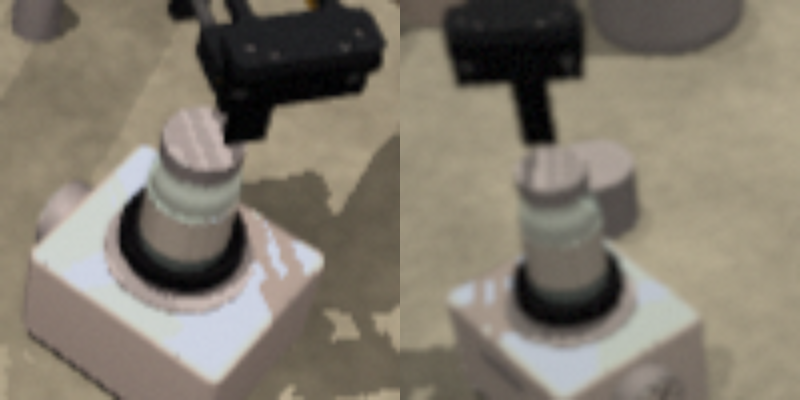

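The jar stands upright inside the pad's rim in both views and the gripper is clear above it. Next I'll move over the mirror.

```bash
python3 -m crank '[{"claw":-1,"dx":-0.42,"dy":-0.99,"dz":0,"ax":0,"ay":0,"az":0},{"claw":-1,"dx":-0.42,"dy":-0.99,"dz":0,"ax":0,"ay":0,"az":0},{"claw":-1,"dx":-0.42,"dy":-0.99,"dz":0,"ax":0,"ay":0,"az":0},{"claw":-1,"dx":-0.42,"dy":-0.99,"dz":0,"ax":0,"ay":0,"az":0},{"claw":-1,"dx":-0.42,"dy":-0.99,"dz":0,"ax":0,"ay":0,"az":0},{"claw":-1,"dx":-0.42,"dy":-0.99,"dz":0,"ax":0,"ay":0,"az":0},{"claw":-1,"dx":-0.42,"dy":-0.99,"dz":0,"ax":0,"ay":0,"az":0}]'
python3 -m crank '[{"claw":-1,"dx":-0.42,"dy":-0.99,"dz":0,"ax":0,"ay":0,"az":0},{"claw":-1,"dx":-0.42,"dy":-0.99,"dz":0,"ax":0,"ay":0,"az":0},{"claw":-1,"dx":-0.42,"dy":-0.99,"dz":0,"ax":0,"ay":0,"az":0},{"claw":-1,"dx":-0.42,"dy":-0.99,"dz":0,"ax":0,"ay":0,"az":0},{"claw":-1,"dx":-0.42,"dy":-0.99,"dz":0,"ax":0,"ay":0,"az":0},{"claw":-1,"dx":-0.42,"dy":-0.99,"dz":0,"ax":0,"ay":0,"az":0},{"claw":-1,"dx":-0.42,"dy":-0.99,"dz":0,"ax":0,"ay":0,"az":0},{"claw":-1,"dx":0,"dy":0,"dz":0,"ax":0,"ay":0,"az":1}]'
python3 -m crank '[{"claw":-1,"dx":0,"dy":0,"dz":0,"ax":0,"ay":0,"az":1},{"claw":-1,"dx":0,"dy":0,"dz":0,"ax":0,"ay":0,"az":1},{"claw":-1,"dx":0,"dy":0,"dz":0,"ax":0,"ay":0,"az":1},{"claw":-1,"dx":0,"dy":0,"dz":0,"ax":0,"ay":0,"az":1},{"claw":-1,"dx":0,"dy":0,"dz":0,"ax":0,"ay":0,"az":1},{"claw":-1,"dx":0,"dy":0,"dz":0,"ax":0,"ay":0,"az":1},{"claw":-1,"dx":0,"dy":0,"dz":0,"ax":0,"ay":0,"az":1},{"claw":-1,"dx":0,"dy":0,"dz":0,"ax":0,"ay":0,"az":1}]'
python3 -m crank '[{"claw":-1,"dx":0,"dy":0,"dz":0,"ax":0,"ay":0,"az":0},{"claw":-1,"dx":0,"dy":0,"dz":0,"ax":0,"ay":0,"az":0}]'
python3 - <<'E'
from h import *
s=r.read_state();R=Ro.from_quat(s['eef_rot']).as_matrix()
print(s['ee_pos'],s['joint_positions'].round(2),'tool y ang',np.degrees(np.arctan2(R[1,1],R[0,1])))
im,*C=cam('wrist');save('w6',im)
import pickle;pickle.dump((im,*C),open('d6.pkl','wb'))
print([proj(*C,q).round(1) for q in([.471,-.2185,.146],[.6642,-.1866,.088],[.626,-.193,.06],[.513,.079,.06])])
E
```

```text
time: 8.35
ee_pos: [0.4845, -0.0574, 0.2813]
eef_rot: [0.231, 0.973, -0.0, -0.001]
ft_force: [1.3, 0.8, 0.1]
width: 0.087
grip_force: 0.0
time: 9.02
ee_pos: [0.4681, -0.2876, 0.2813]
eef_rot: [0.282, 0.959, -0.002, -0.001]
ft_force: [-0.9, -0.6, -0.5]
width: 0.0871
grip_force: 0.0
time: 9.68
ee_pos: [0.4704, -0.281, 0.2811]
eef_rot: [0.649, 0.76, -0.0, -0.001]
ft_force: [-0.7, -0.0, 0.2]
width: 0.0868
grip_force: 0.0
time: 9.85
ee_pos: [0.4706, -0.281, 0.2816]
eef_rot: [0.646, 0.763, -0.0, -0.001]
ft_force: [0.1, -0.3, 0.6]
width: 0.0872
grip_force: 0.0
[ 0.47063136 -0.28100972  0.28162018] [-0.2   0.15  0.74  1.62 -0.1   1.41  0.72] tool y ang 9.499300481434565
[array([327. , 138.4]), array([498.2, 135.7]), array([453.1, 134.6]), array([ 422.1, -174.9])]
```

View pics/w6.png

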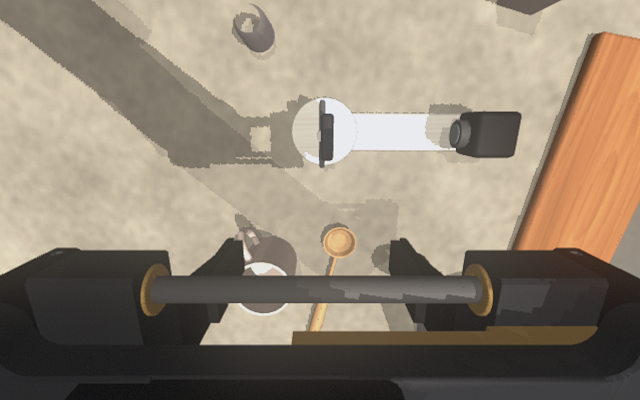

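The bar's top is at (327,137), as predicted. The foot strip spans rows 113–151 and the camera box's top is near (498,134). I'll fit the strip's edges to get the viewer's angle.

```bash
python3 - <<'E'
from h import *
import pickle
im,*C=pickle.load(open('d6.pkl','rb'))
m=im.min(2)>195
E={}
for nm,i in(('top',0),('bot',-1)):
    P=[]
    for u in range(362,424 if nm=='top' else 440,2):
        k=np.where(m[100:165,u])[0]
        if len(k): P.append(onz(*C,u,100+k[i],.014)[:2])
    P=np.array(P); f=cv2.fitLine(P.astype(np.float32),cv2.DIST_HUBER,0,1e-4,1e-4).ravel()
    d=f[:2]*np.sign(f[0]); print(nm,len(P),np.degrees(np.arctan2(d[1],d[0])),'y at x=.471',f[3]+(.471-f[2])*d[1]/d[0]); E[nm]=f
g=im.max(2)<70
sub=g[100:175,455:530].astype(np.uint8);
b=(g[110:165,319:336]).astype(np.uint8);k,l,st,c=cv2.connectedComponentsWithStats(b);i=1+np.argmax(st[1:,4]);print(st[i],c[i]+[319,110],onz(*C,*(c[i]+[319,110]),.146))
k,l,st,c=cv2.connectedComponentsWithStats(sub);i=1+np.argmax(st[1:,4]);print(st[i]+[455,100,0,0,0],onz(*C,*(c[i]+[455,100]),.08))
p=np.array([.471,-.2185])
for g in([.513,.085],[.514,.074]): print(np.degrees(np.arctan2(g[1]-p[1],g[0]-p[0])))
E
```

```text
top 31 9.47222 y at x=.471 -0.1936559
bot 39 9.491749 y at x=.471 -0.24089037
[ 2 23  1  1  1] [321. 133.] [ 0.46456174 -0.21449395  0.146     ]
[456 112  64  45 517] [ 0.64133154 -0.18094743  0.08      ]
82.12113531802743
81.63693355015377
```

```bash
python3 -m crank '[{"claw":-1,"dx":0.69,"dy":0.12,"dz":0,"ax":0,"ay":0,"az":0},{"claw":-1,"dx":0.69,"dy":0.12,"dz":0,"ax":0,"ay":0,"az":0},{"claw":-1,"dx":0.69,"dy":0.12,"dz":0,"ax":0,"ay":0,"az":0},{"claw":-1,"dx":0,"dy":0,"dz":0.9,"ax":0,"ay":0,"az":0},{"claw":-1,"dx":0,"dy":0,"dz":0.9,"ax":0,"ay":0,"az":0},{"claw":-1,"dx":0,"dy":0,"dz":0.9,"ax":0,"ay":0,"az":0},{"claw":-1,"dx":0,"dy":0,"dz":0.9,"ax":0,"ay":0,"az":0},{"claw":-1,"dx":0,"dy":0,"dz":0.9,"ax":0,"ay":0,"az":0}]'
python3 -m crank '[{"claw":-1,"dx":0,"dy":0,"dz":0.8,"ax":0,"ay":0,"az":0},{"claw":-1,"dx":0,"dy":0,"dz":0,"ax":0,"ay":0,"az":0},{"claw":-1,"dx":0,"dy":0,"dz":0,"ax":0,"ay":0,"az":0}]'
python3 - <<'E'
from h import *
import pickle
d=pickle.load(open('d0.pkl','rb'))
for a in((359,233.3),(360,233)):
    o1,d1=ray(*d['scene'][1:],*a);o2,d2=ray(*d['side'][1:],276.7,200)
    s=np.linalg.lstsq(np.c_[d1,-d2],o2-o1,rcond=None)[0];print(o1+d1*s[0],o2+d2*s[1])
s=r.read_state();print(s['ee_pos'],s['joint_positions'].round(2))
E
```

```text
time: 10.57
ee_pos: [0.4713, -0.2181, 0.1463]
eef_rot: [0.646, 0.763, 0.0, -0.0]
ft_force: [1.0, 0.4, -0.6]
width: 0.087
grip_force: 0.0
time: 10.82
ee_pos: [0.4708, -0.2182, 0.1232]
eef_rot: [0.647, 0.763, -0.001, -0.001]
ft_force: [0.4, -0.5, 0.4]
width: 0.0872
grip_force: 0.0
[0.51642679 0.07888842 0.06207727] [0.51177417 0.08186785 0.06312212]
[0.51398614 0.0801716  0.06283457] [0.51168729 0.08164995 0.0633566 ]
[ 0.47082243 -0.21823756  0.12322026] [-0.25  0.22  0.67  1.9  -0.16  1.07  0.65]
```

```bash
python3 -m crank '[{"claw":1,"dx":0,"dy":0,"dz":0,"ax":0,"ay":0,"az":0},{"claw":1,"dx":0,"dy":0,"dz":0,"ax":0,"ay":0,"az":0},{"claw":1,"dx":0,"dy":0,"dz":0,"ax":0,"ay":0,"az":0},{"claw":1,"dx":0,"dy":0,"dz":0,"ax":0,"ay":0,"az":0},{"claw":1,"dx":0,"dy":0,"dz":0,"ax":0,"ay":0,"az":0},{"claw":1,"dx":0,"dy":0,"dz":0,"ax":0,"ay":0,"az":0},{"claw":1,"dx":0,"dy":0,"dz":0,"ax":0,"ay":0,"az":0},{"claw":1,"dx":0,"dy":0,"dz":0,"ax":0,"ay":0,"az":0}]' 30
python3 -m crank '[{"claw":1,"dx":0,"dy":0,"dz":0,"ax":0,"ay":0,"az":0},{"claw":1,"dx":0,"dy":0,"dz":0,"ax":0,"ay":0,"az":0},{"claw":1,"dx":0,"dy":0,"dz":0,"ax":0,"ay":0,"az":0},{"claw":1,"dx":0,"dy":0,"dz":0,"ax":0,"ay":0,"az":0}]'
```

```text
time: 11.48
ee_pos: [0.4717, -0.2183, 0.1238]
eef_rot: [0.647, 0.762, 0.0, 0.0]
ft_force: [-0.1, -0.5, 0.6]
width: 0.0417
grip_force: 0.0
time: 11.82
ee_pos: [0.4694, -0.2187, 0.1232]
eef_rot: [0.648, 0.762, -0.001, -0.002]
ft_force: [-17.1, -1.8, 9.3]
width: 0.0148
grip_force: 8.9
```

```bash
python3 -m crank '[{"claw":1,"dx":0,"dy":-0.06,"dz":0,"ax":0,"ay":0,"az":0},{"claw":1,"dx":0,"dy":0,"dz":0,"ax":0,"ay":0,"az":0},{"claw":1,"dx":0,"dy":0,"dz":0,"ax":0,"ay":0,"az":0},{"claw":1,"dx":0,"dy":0,"dz":0,"ax":0,"ay":0,"az":0}]'
python3 -c "
from h import *
s=r.read_state();R=Ro.from_quat(s['eef_rot']).as_matrix();print(s['ee_pos'],s['torque'],np.degrees(np.arctan2(R[1,1],R[0,1])),R[:,2])"
```

```text
time: 12.15
ee_pos: [0.4692, -0.2187, 0.1233]
eef_rot: [0.647, 0.762, -0.0, -0.001]
ft_force: [-2.0, -2.0, -5.8]
width: 0.014
grip_force: 30.0
[ 0.46920185 -0.21869784  0.12325196] [-0.64922656  0.86049072 -0.01214344] 9.300178069520934 [-1.39373271e-03 -5.57933929e-05 -9.99999027e-01]
```

```bash
python3 -m crank '[{"claw":1,"dx":0,"dy":0,"dz":0,"ax":0,"ay":0,"az":-0.5},{"claw":1,"dx":0,"dy":0,"dz":0,"ax":0,"ay":0,"az":-0.5},{"claw":1,"dx":0,"dy":0,"dz":0,"ax":0,"ay":0,"az":-0.5},{"claw":1,"dx":0,"dy":0,"dz":0,"ax":0,"ay":0,"az":-0.5},{"claw":1,"dx":0,"dy":0,"dz":0,"ax":0,"ay":0,"az":-0.5},{"claw":1,"dx":0,"dy":0,"dz":0,"ax":0,"ay":0,"az":-0.5}]'
python3 -m crank '[{"claw":1,"dx":0,"dy":0,"dz":0,"ax":0,"ay":0,"az":-0.5},{"claw":1,"dx":0,"dy":0,"dz":0,"ax":0,"ay":0,"az":-0.5},{"claw":1,"dx":0,"dy":0,"dz":0,"ax":0,"ay":0,"az":-0.5},{"claw":1,"dx":0,"dy":0,"dz":0,"ax":0,"ay":0,"az":-0.5},{"claw":1,"dx":0,"dy":0,"dz":0,"ax":0,"ay":0,"az":-0.5},{"claw":1,"dx":0,"dy":0,"dz":0,"ax":0,"ay":0,"az":-0.5},{"claw":1,"dx":0,"dy":0,"dz":0,"ax":0,"ay":0,"az":0},{"claw":1,"dx":0,"dy":0,"dz":0,"ax":0,"ay":0,"az":0}]'
python3 - <<'E'
from h import *
s=r.read_state();R=Ro.from_quat(s['eef_rot']).as_matrix();print(s['ee_pos'],s['torque'],np.degrees(np.arctan2(R[1,1],R[0,1])))
o=[]
for n,u0,v0 in(('scene',250,100),('side',280,200)):
    im,*C=cam(n); o.append(cv2.resize(im[v0:v0+110,u0:u0+110],None,fx=3.6,fy=3.6,interpolation=cv2.INTER_CUBIC))
    save('full_'+n,im)
save('p7',np.hstack(o))
E
```

```text
time: 12.65
ee_pos: [0.4692, -0.219, 0.1233]
eef_rot: [0.519, 0.855, -0.001, -0.0]
ft_force: [-1.1, -3.9, -5.6]
width: 0.0141
grip_force: 30.0
time: 13.32
ee_pos: [0.4693, -0.2193, 0.1233]
eef_rot: [0.381, 0.924, -0.001, -0.0]
ft_force: [-0.1, -5.2, -8.8]
width: 0.0137
grip_force: 30.0
[ 0.46934228 -0.21926649  0.12325834] [-1.61163636  0.51427407 -0.03075394] 45.17954957686677
```

View pics/p7.png

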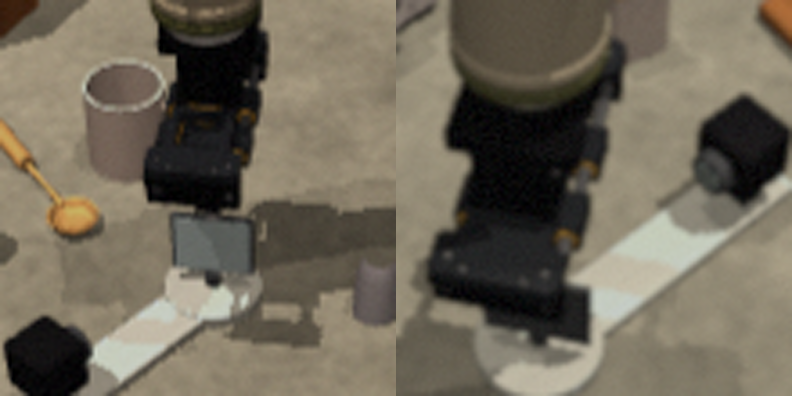

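The scene view shows the mirror turned about 36° toward the sealer, with the bar still held. I'll make a small correction and let it settle.

```bash
python3 -m crank '[{"claw":1,"dx":0,"dy":0,"dz":0,"ax":0,"ay":0,"az":-0.06},{"claw":1,"dx":0,"dy":0,"dz":0,"ax":0,"ay":0,"az":0},{"claw":1,"dx":0,"dy":0,"dz":0,"ax":0,"ay":0,"az":0},{"claw":1,"dx":0,"dy":0,"dz":0,"ax":0,"ay":0,"az":0}]'
python3 - <<'E'
from h import *
s=r.read_state();R=Ro.from_quat(s['eef_rot']).as_matrix();print(s['ee_pos'],np.degrees(np.arctan2(R[1,1],R[0,1])))
im,*C=cam('side'); save('s8',cv2.resize(im[100:350,170:420],None,fx=2.3,fy=2.3))
E
```

```text
time: 13.75
ee_pos: [0.4694, -0.2193, 0.1233]
eef_rot: [0.379, 0.926, -0.001, -0.0]
ft_force: [0.0, -5.6, -9.7]
width: 0.0138
grip_force: 30.0
[ 0.46936106 -0.21927498  0.12327482] 45.51304044275718
```

View pics/s8.png

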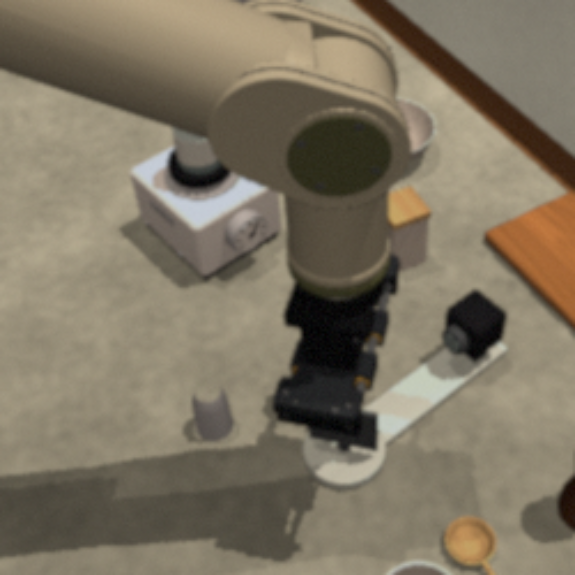

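The jar still stands in the pad, the shaker and canister are where they were, and the mirror is held at the target angle. I'm handing the job in.

```bash
python3 -c "
from bench import r
print(r.close_job())"
```

```text
the job is handed in; nothing more can be done
None
```

I handed the job in at about 14 s: the jar was pressed fully down and stands in the pad, and the gripper holds the mirror turned 36° toward the gauge. I worked that angle out from measured positions and could not check it through the counter camera.

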